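# Turn the button rose onto its key and press it home

### The arm

A 6-joint arm with a two-finger parallel gripper is mounted at the origin on the work surface. World frame = base frame: x ahead of the robot, y to its left, z up, the work surface at z = 0. Lengths are in mm, angles in rad, forces in N, time in s.
With the tool pointing down it reaches from about 350 to 875 mm from the base axis. Payload 4.2 kg.
Tool frame: the origin (TCP) lies midway between the tips of the shut fingers; the grasp point (between the pads) lies 19 mm behind it; y points along the fingers, x is the direction in which the jaws open and shut, and the axes are right-handed (so a half turn about y gives the same grasp; the last joint's range is limited). The gripper opens to 85 mm and grips with 20 to 120 N. Pads are 22 mm wide; open, the fingers measure 114 mm over their backs; the gripper's body (76 mm by 85 mm) begins 54 mm behind the grasp point. The pads swing forward as they close: fully open they stand 13 mm farther back than shut.
Start: joints at [1.368, 0.385, 0.008, 0, -1.194, -0.259], TCP at [278.441, 559.526, 231.312] pointing down, gripper open.
Joint ranges: [-3.14, 3.14], [-1.21, 2.06], [-1.07, 1.41], [-3.16, 2.05], [-2.99, -0.16], [-3.1, 3.1]. Speed limits (rad/s): [2.79, 2.79, 3.14, 3.14, 3.14, 3.14].

### API

Orientations are given as a unit quaternion [x, y, z, w].
In Python, from bench import read_state, get_image, job_done gives the robot as it stands.
- The arm moves only by the tool play_rows, never from a script. Its argument "series" is a list of rows, each a list of 7 numbers: the shift along the tool's x, y, z in m, then the turn, a rotation vector about the tool's x, y, z in rad, then the finger opening in m, from 0 to 0.0854. In form: [[x, y, z, wx, wy, wz, claw], ...]. A call has 1 to 10 rows; each row shifts and turns the pose as measured when the row begins, along the tool's axes as they then stand; what a row does not reach is not made up. A row lasts 1/10 s, in which the tool goes at most 50 mm and 8.59 degrees, less where a joint would pass 70% of its speed; a pose out of reach is approached as far as the arm can. A call with a gripper value outside its range is refused whole. The fingers move at their own pace and stop on an object; the grip force is fixed at half the most. Time passes only in rows, so rows that do not move let the fingers close. It gives the time, the measured TCP pose, the force and the opening at its end, in the units of the state.
- read_state(): the state, without advancing time (a new reading comes with each control period).
- get_image(name): name is "side" or "top"; returns a dict with "color" (384x512x3 uint8, red, green, blue), "intrinsics" (3x3 intrinsics, pixels), "D" ([k1, k2, p1, p2, k3] as OpenCV has them; the pictures are not rectified), "origin" and "orientation" of the camera in the world. Camera axes: x right, y down, z forward; pixel columns grow to the right and rows downward; lengths in mm; the calibration is good to about 2 mm. A picture is of the moment at which its call begins. There is no depth.
- job_done(): hands the job in, once; it reports no verdict.
The state is a dict: "clock": time; "joints": joint angles; "joint_vel": joint speeds; "joint_efforts": joint torques, N m; "position": TCP position; "ee_rot": TCP orientation; "contact_force": force on the tool from outside, world axes, zero at the start; "wrist_torque": the same for the moment, N m; "gripper_width": finger opening in mm.
Only numpy, scipy, OpenCV 4.12 (cv2) and the standard library are available. Lean on these libraries where they do the work, as an engineer would, in place of code of your own. Each camera call takes 0.05 s, during which the arm holds its last target. There are 200 camera calls.

### The job

The metal rose (trim ring) round the green button on the mahjong table's control panel has been left standing proud: turn it with a fingertip against its lug until the notch in its rim is over the little key pin on the panel, then press the rose down until it is fully home on the panel. Only push and press: do not pinch the rose's lug or lift the rose, do not press the green button, leave the tea bowl, coaster, bangle and hair claw where they are, and finish with the hand clear.

Things in the scene. Friction and masses are not known exactly. Their poses are not given: they have to be found in the camera images.
- centre (a point): The axis of the rose and button, at the top face of the control panel, 14 mm above the table. The panel is a fixed rosewood block 150 x 150 mm, 14 mm high, whose x axis points from this axis to the key pin; z is up.
- pin (a point): Top of the key pin: a fixed steel bar standing on the panel, 8 mm wide, 6 mm high (top 20 mm above the table), running radially from 47 to 66 mm from the axis; the point lies 50.5 mm from the axis on the pin's centre line. Its outer end always shows beyond the rose's rim.
- rose (a point): Centre of the rose's top face. The rose is a satin steel ring 110 mm across and 8 mm thick with a 34 mm centre hole; its top face is 29 mm above the table when standing proud and 22 mm when home. The point's x axis points from the axis through the notch and turns with the rose.
- notch (a point): Centre of the one notch in the rose's rim, 50.5 mm from the axis, level with the rose's top face. The notch is 14.5 mm wide at its bottom (45.5 mm from the axis) and 19 mm at the rim: it goes over the pin only within about 4 degrees of centred, otherwise the pin stops the rose only 1 to 3 mm down (3 mm if pressed hard).
- lug (a point): Top centre of the turning lug, an upright steel fin on the rose's top face diametrically opposite the notch, 40 mm from the axis. It stands 18 mm above the rose's top face, 14 mm thick along the turning direction (16 mm up; only its 8 mm middle rises to 18 mm) and 22 mm long radially (29 to 51 mm from the axis). Pushed sideways on either flat side it turns the rose.
- lug_left: One side cheek of the lug, a 3 x 18 mm plate 16 mm high, on the lug's +y side in the axes of notch; the origin is the centre of its foot. Squeezing both cheeks at once counts as pinching.
- lug_right: The opposite side cheek of the lug (on the -y side), otherwise the same.
- rose_turn (a joint): Turn of the rose in rad, growing anticlockwise seen from above: angle of the notch direction from the pin direction. Notch and pin meet at 0 and at 2 pi (6.283), so turn whichever way is nearer. It turns stiffly (0.06 N m, about 1.5 N at the lug) either way with no nearby stop, and stays where it is left; once home the pin locks it.
- rose_press (a joint): How far the rose has been pressed down, in m: 0 standing proud, 0.007 fully home on the panel, negative if lifted. It slides straight down on a stiff sleeve without tilting, needs about 5 N to move, and stays where it is left; pressing anywhere on its top face works.
- button (a joint): Travel of the green push button in m: 0 up, 0.004 pressed. The button is a flat 26 mm disc in the rose's centre hole, top 20.5 mm above the table, about 1.5 mm lower than the rose's top face when home; a light spring of about 3.5 N holds it up.
- coaster: Round rosewood coaster, 100 mm across, 8 mm thick, loose; origin at the centre of its underside. Bystander, 17 to 24 cm from the button's axis.
- bowl: Gold-rimmed porcelain tea bowl, 84 mm across the mouth, 50 mm high, standing on the coaster; origin at the centre of its foot. Bystander.
- bangle: Pale jade bangle, 76 mm across, 10 mm high, lying flat; origin at the centre of its underside. Bystander, 17 to 24 cm from the button's axis.
- claw: Pink plastic hair claw, 66 x 40 x 50 mm high, standing on its teeth; origin at the centre of its underside. Bystander, 17 to 24 cm from the button's axis.
There are look-alikes about, which are no part of the job. What is shaped like the part that bears centre but red or turquoise is not meant.

How it is judged (in metres and radians):
At the end, for the whole second after the job is handed in: The rose is down by more than 5.5 mm of its 7 mm with its notch centred over the pin within 5 mm, the button is up (pressed less than 2.5 mm), the bowl is upright, and coaster, bowl, bangle and claw are within 20 mm of where they began (value of joint rose_press above 0.0055 m and horizontal distance between notch and pin below 0.005 m and value of joint button below 0.0025 m and angle between bowl's own z axis and vertical below 0.2 rad and distance of each of coaster, bowl, bangle, claw from where it was at the start of the episode below 0.02 m); the robot touches nothing.
It fails at once if the rose is lifted (more than 4 mm above where it stood) (value of joint rose_press below -0.004 m).
It fails at once if the lug is pinched: the fingers press on both of its side cheeks at once (contact force between the fingers and lug_left above 1 N and contact force between the fingers and lug_right above 1 N).
It fails at once if the green button is pressed by more than 2.5 mm (value of joint button above 0.0025 m).
It fails at once if the tea bowl, coaster, bangle or hair claw is moved by more than 20 mm or the bowl tipped (not (distance of coaster from where it was at the start of the episode below 0.02 m) or not (distance of bowl from where it was at the start of the episode below 0.02 m) or not (distance of bangle from where it was at the start of the episode below 0.02 m) or not (distance of claw from where it was at the start of the episode below 0.02 m) or angle between bowl's own z axis and vertical above 0.2 rad).
It also fails if it takes over 48 s, if anything falls off the work surface, if the arm or the gripper's body presses on something with over 40 N, if the wrist force passes 120 N, or if a joint passes its speed limit or range.

## Working session

There is one attempt and no reset: what is moved stays moved. The work goes in short steps, Python scripts to look and compute and a tool call to move; the robot and the scene stay as the last step left them, time stands still between calls to the robot, and variables do not carry over. Pictures are saved under pics/ and viewed, about 8 in all and at most 12, crops included, and the job is handed in when it is done.

Besides the shell and the picture viewer there is one more tool, called after "Emit:" as name([rows], argument=value, ...), one row to a line, values as JSON. play_rows: Moves the arm, as the interface text tells. Its arguments: {"type":"object","properties":{"series":{"type":"array","items":{"type":"array","items":{"type":"number"}}}},"required":["series"]}

```bash
mkdir -p pics; cat > h.py <<'E'
import numpy as np, cv2
from scipy.spatial.transform import Rotation as R
from bench import read_state, get_image, job_done
def ray(im,px):
    u=cv2.undistortPoints(np.array(px,float).reshape(-1,1,2),np.array(im['intrinsics']),np.array(im['D'])).reshape(-1,2)
    d=np.c_[u,np.ones(len(u))]
    return np.array(im['origin'],float),R.from_quat(im['orientation']).apply(d)
def onplane(im,px,z):
    o,d=ray(im,px); return o+d*((z-o[2])/d[:,2])[:,None]
def proj(im,P):
    P=R.from_quat(im['orientation']).inv().apply(np.atleast_2d(P)-np.array(im['origin']))
    return cv2.projectPoints(P,np.zeros(3),np.zeros(3),np.array(im['intrinsics']),np.array(im['D']))[0].reshape(-1,2)
def save(im,n): cv2.imwrite('pics/'+n,cv2.cvtColor(im['color'],cv2.COLOR_RGB2BGR))
E
python3 - <<'E'
from h import *
for n in('top','side'):
    im=get_image(n); save(im,n+'0.png'); print(n,im['origin'],im['orientation'],im['intrinsics'])
print(read_state())
E
```

```text
top [353.0984282   93.0370448  879.23079674] [-0.69675057  0.70867118 -0.08096783  0.07594747] [[384.56647317   0.         261.80977028]
 [  0.         384.56647317 191.86176024]
 [  0.           0.           1.        ]]
side [ -59.61953072 -543.38233377  934.85373925] [ 0.86016702 -0.33374177  0.14201184 -0.35855509] [[468.68587131   0.         260.46700417]
 [  0.         468.68587131 189.79808895]
 [  0.           0.           1.        ]]
{'clock': 0.1, 'joints': array([ 1.36758617e+00,  3.85480678e-01,  6.74813285e-03, -4.33285309e-04,
       -1.19399178e+00, -2.58618221e-01]), 'joint_vel': array([ 0.0003827 , -0.00047564,  0.00361388,  0.00120264,  0.00095295,
       -0.00032499]), 'joint_efforts': array([-1.92573025e-04, -3.93322170e+01,  1.88929117e+01,  4.19787258e+00,
       -2.59780914e-03,  7.32697487e-06]), 'position': array([278.23268455, 559.06625733, 230.3249888 ]), 'ee_rot': array([ 0.37281869, -0.6007947 ,  0.60158932, -0.3716749 ]), 'contact_force': array([-0.39049318,  0.09107084,  0.22661105]), 'wrist_torque': array([-0.04299343, -0.02131448,  0.01268883]), 'gripper_width': 85.20752816673112}
```

View pics/top0.png

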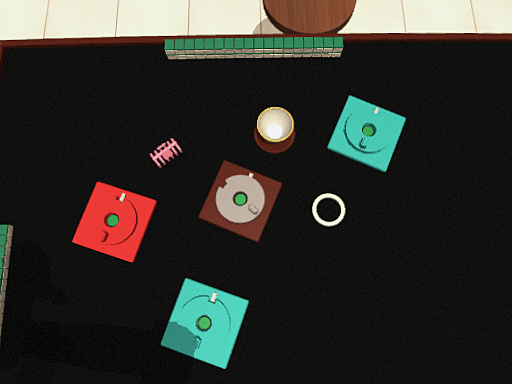

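View pics/side0.png

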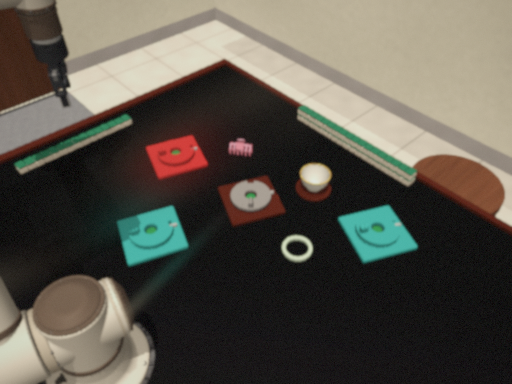

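The top view shows the rosewood panel centred near (240,199), the pin near (250,176), the notch near (224,183) and the lug near (253,209). The side view agrees, and no bystander is close to the panel.

```bash
python3 - <<'E'
from h import *
im=get_image('top'); c=im['color']; 
crop=cv2.resize(c[150:250,190:290],None,fx=6,fy=6,interpolation=cv2.INTER_CUBIC)
cv2.imwrite('pics/crop0.png',cv2.cvtColor(crop,cv2.COLOR_RGB2BGR))
hsv=cv2.cvtColor(c,cv2.COLOR_RGB2HSV).astype(int)
roi=np.zeros(c.shape[:2],bool); roi[155:245,195:285]=1
g=roi&(hsv[...,0]>45)&(hsv[...,0]<75)&(hsv[...,1]>90)&(hsv[...,2]>60)
p=np.argwhere(g)[:,::-1].mean(0); print('btn px',p,g.sum()); C=onplane(im,p,20.5)[0]; print('C',C)
m=roi&(c.max(2)>40)&(hsv[...,1]>90)&((hsv[...,0]<15)|(hsv[...,0]>170))
m=m.astype(np.uint8)*255
cs=max(cv2.findContours(m,cv2.RETR_EXTERNAL,cv2.CHAIN_APPROX_NONE)[0],key=cv2.contourArea)
r=cv2.minAreaRect(cs); b=cv2.boxPoints(r); W=onplane(im,b,14); print('panel',r,W.mean(0),np.linalg.norm(np.diff(W,axis=0),axis=1))
e=W[1]-W[0]; print('panel edge ang mod 90',np.degrees(np.arctan2(e[1],e[0]))%90)
for n,px,z in(('pin',(250.5,176),20),('notch',(224,184),29),('lug',(254,209),47)):
    q=onplane(im,[px],z)[0]-C; print(n,q,np.hypot(*q[:2]),np.degrees(np.arctan2(q[1],q[0])))
print('tool axes in world (cols)\n',R.from_quat(read_state()['ee_rot']).as_matrix().round(3))
E
```

```text
btn px [240.         198.87962963] 108
C [531.62360735 135.17720498  20.5       ]
panel ((239.94801330566406, 200.01312255859375), (65.81509399414062, 64.93555450439453), 22.71441078186035) [531.75498545 135.65090365  14.        ] [152.35466807 154.9609739  150.03272234]
panel edge ang mod 90 68.32877620536895
pin [ 53.72196501 -24.5164655   -0.5       ] 59.05172821772391 -24.529979451049268
notch [33.42282502 35.8342024   8.5       ] 49.001788681794174 46.994107487989154
lug [-28.71388363 -31.92694119  26.5       ] 42.93968661773523 -131.9670160244748
tool axes in world (cols)
 [[-0.446 -0.001  0.895]
 [-0.895 -0.002 -0.446]
 [ 0.002 -1.     0.   ]]
```

View pics/crop0.png

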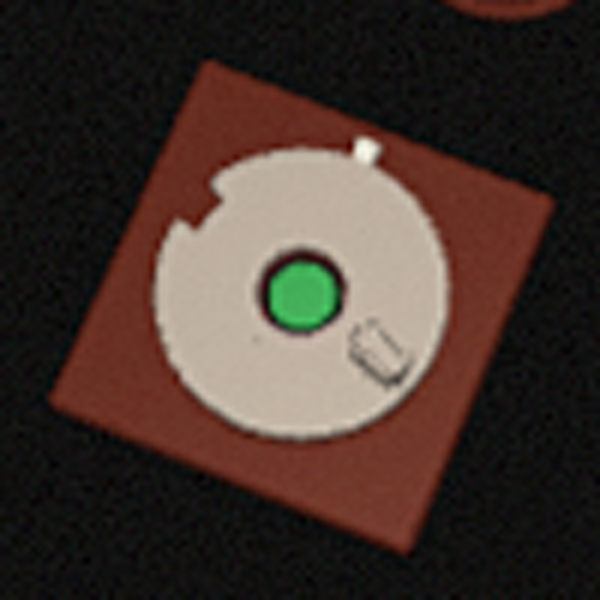

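The zoomed crop confirms the layout: notch at crop (200,205), pin at (367,150), lug at about (380,352). The rose is at about +70°, so it has to turn clockwise. I'll shut the fingers and move over at height, then refine the angles.

Emit:
play_rows([
  [0.026,0,0.036,0,0,0,0],
  [0.026,0,0.036,0,0,0,0],
  [0.026,0,0.036,0,0,0,0],
  [0.026,0,0.036,0,0,0,0],
  [0.026,0,0.036,0,0,0,0],
  [0.026,0,0.036,0,0,0,0],
  [0.026,0,0.036,0,0,0,0],
  [0.026,0,0.036,0,0,0,0],
  [0.026,0,0.036,0,0,0,0],
  [0.026,0,0.036,0,0,0,0],
])

```text
clock: 1.15
position: [488.7, 155.6, 227.7]
ee_rot: [0.377, -0.598, 0.6, -0.374]
contact_force: [0.4, 1.2, 0.4]
gripper_width: 0.0
```

```bash
cat > nav.py <<'E'
import sys
from h import *
# usage: nav.py x y z yaw_of_tool_-z(deg): prints the move left in tool axes
def nav(x,y,z,yaw):
    s=read_state(); M=R.from_quat(s['ee_rot']); a=np.radians(yaw)
    zt=-np.array([np.cos(a),np.sin(a),0]); yt=np.array([0,0,-1.]); T=R.from_matrix(np.c_[np.cross(yt,zt),yt,zt])
    print('t',s['clock'],'pos',s['position'].round(1),'F',s['contact_force'].round(1),'w',round(s['gripper_width'],1),'j',s['joints'].round(2))
    print('shift tool mm',M.inv().apply(np.array([x,y,z])-s['position']).round(1),'rotvec',(M.inv()*T).as_rotvec().round(3))
if __name__=='__main__': nav(*map(float,sys.argv[1:]))
E
python3 - <<'E'
from h import *
import cv2
c=cv2.cvtColor(cv2.imread('pics/top0.png'),cv2.COLOR_BGR2RGB); im=get_image('top'); save(im,'top1.png')
hsv=cv2.cvtColor(c,cv2.COLOR_RGB2HSV).astype(int)
roi=np.zeros(c.shape[:2],np.uint8); roi[160:240,200:280]=1
m=((c.min(2)>90)&(hsv[...,1]<80)).astype(np.uint8)*roi
m=cv2.morphologyEx(m,cv2.MORPH_OPEN,np.ones((5,5),np.uint8))
k=max(cv2.findContours(m,0,cv2.CHAIN_APPROX_NONE)[0],key=cv2.contourArea)
el=cv2.fitEllipse(cv2.convexHull(k)); Cr=onplane(im,[el[0]],29)[0]; print('rose centre',Cr,el)
w=onplane(im,[(251.2,175),(251.2,174)],20); d=w-Cr; print('pin ang',np.degrees(np.arctan2(d[:,1],d[:,0])),np.hypot(d[:,0],d[:,1]))
pm=np.argwhere((c.min(2)>200)&(roi>0))[:,::-1]; print('white px',pm.mean(0),len(pm))
# panel edges from corner lines
r=((hsv[...,1]>90)&(c[...,0]>50)&(c[...,1]<70)).astype(np.uint8)*roi
n=onplane(im,[(223.4,184.1)],29)[0]-Cr; print('notch',np.degrees(np.arctan2(n[1],n[0])),np.hypot(*n[:2]))
cor=np.array([(208,60),(552,200),(408,552),(52,402)])/6+[190,150]
W=onplane(im,cor,14); print('corners',W.mean(0)); e=np.roll(W,-1,0)-W; print(np.hypot(e[:,0],e[:,1]),np.degrees(np.arctan2(e[:,1],e[:,0]))%90)
E
python3 nav.py 528.9 83.6 100 137.5
```

```text
rose centre [531.14851937 135.18759341  29.        ] ((239.80770874023438, 198.32229614257812), (48.02423095703125, 49.25291061401367), 65.58216094970703)
pin ang [-24.82957579 -23.95754975] [62.32670725 64.52140493]
white px [250.5 175. ] 6
notch 47.82965690310121 50.17711301002726
corners [530.27903207 133.59746649  14.        ]
[145.50511896 146.45358677 146.35899199 146.66884342] [66.20658446 66.7813115  66.29323098 66.44696132]
t 1.2 pos [490.5 151.  227.6] F [ 3.  -1.6  0.8] w -0.1 j [ 0.62  0.2  -0.27  0.   -1.11  0.49]
shift tool mm [ 42.6 128.   64.2] rotvec [-0.001  0.286  0.008]
```

Emit:
play_rows([
  [0.021,0.035,0.032,0,0,0,0],
  [0.021,0.035,0.032,0,0,0,0],
  [0,0.03,0,0,0.143,0,0],
  [0,0.03,0,0,0.143,0,0],
  [0,0,0,0,0,0,0],
])

```text
clock: 1.7
position: [529.7, 83.5, 99.7]
ee_rot: [0.28, -0.648, 0.651, -0.279]
contact_force: [-0.1, -0.1, -0.8]
gripper_width: -0.3
```

```bash
python3 nav.py 528.9 83.6 34 137.5
```

```text
t 1.7 pos [529.7  83.5  99.7] F [-0.1 -0.1 -0.8] w -0.3 j [ 0.46  0.37 -0.39  0.01 -0.81  0.35]
shift tool mm [ 0.3 65.7 -0.9] rotvec [-0.004 -0.017  0.003]
```

Emit:
play_rows([
  [0,0.03,0,0,0,0,0],
  [0,0.02,0,0,0,0,0],
  [0,0.01,0,0,0,0,0],
  [0,0.005,0,0,0,0,0],
  [0,0,0,0,0,0,0],
])

```text
clock: 2.2
position: [534.1, 85.7, 38.3]
ee_rot: [0.282, -0.645, 0.65, -0.287]
contact_force: [-0.0, 0.5, 0.4]
gripper_width: -0.1
```

```bash
python3 nav.py 528.9 83.6 35 137.5; python3 - <<'E'
from h import *
a=get_image('top');b=get_image('side'); save(b,'s2.png')
A=cv2.resize(a['color'][130:270,160:300],(400,400),interpolation=cv2.INTER_CUBIC);u,v=proj(b,[531,135,29])[0].astype(int)
B=cv2.resize(b['color'][v-50:v+50,u-50:u+50],(400,400),interpolation=cv2.INTER_CUBIC)
cv2.imwrite('pics/c2.png',np.hstack([A,B])[...,::-1]); print(u,v)
E
```

```text
t 2.2 pos [534.1  85.7  38.3] F [-0.   0.5  0.4] w -0.1 j [ 0.46  0.46 -0.44  0.01 -0.66  0.36]
shift tool mm [ 5.1  3.2 -2.5] rotvec [-0.009 -0.001 -0.004]
250 194
```

View pics/c2.png

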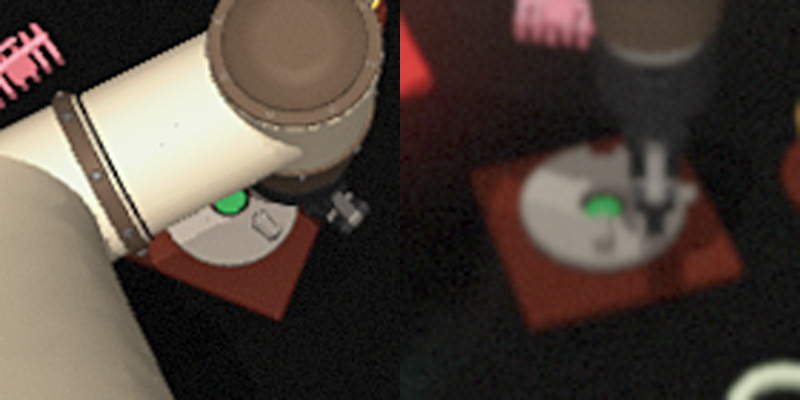

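The left crop shows the shut fingertips beside the lug on the side I'll push from, at (345,210) against the lug at (265,222). The right crop agrees. Now I'll correct the offset and close on the lug.

Emit:
play_rows([
  [0.005,0.003,-0.003,0,0,0,0],
  [0,0,-0.005,0,0,0,0],
  [0,0,-0.005,0,0,0,0],
  [0,0,0,0,0,0,0],
])

```text
clock: 2.7
position: [521.7, 91.9, 38.2]
ee_rot: [0.28, -0.645, 0.649, -0.29]
contact_force: [0.6, 0.5, 0.0]
gripper_width: 0.1
```

```bash
cat > arc.py <<'E'
import sys
from h import *
# current TCP in rose polar frame, and the move left to lug angle phi with standoff d, radius r, height z
C=np.array([531.3,135.2]); r,d,z,phi=map(float,sys.argv[1:])
p=read_state()['position'][:2]-C; M=R.from_quat(read_state()['ee_rot']).as_matrix()
print('r',np.hypot(*p).round(1),'ang',np.degrees(np.arctan2(p[1],p[0])).round(1),'push yaw',np.degrees(np.arctan2(-M[1,2],-M[0,2])).round(1),'tool down',M[:,1].round(3))
a=np.radians(phi); e=np.array([np.cos(a),np.sin(a)]); t=np.array([np.sin(a),-np.cos(a)])
x,y=C+r*e-d*t
from nav import nav
nav(x,y,z,phi-90)
E
python3 arc.py 40 18 35 -132.5
```

```text
r 44.4 ang -102.5 push yaw 137.5 tool down [ 0.015 -0.    -1.   ]
t 2.7 pos [521.7  91.9  38.2] F [0.6 0.5 0. ] w 0.1 j [ 0.48  0.45 -0.47  0.01 -0.64  0.33]
shift tool mm [ 1.6  3.1 -4.2] rotvec [-0.011 -0.    -0.01 ]
```

Emit:
play_rows([
  [0.002,0.004,-0.004,-0.01,0,-0.01,0],
  [0,0.002,-0.004,0,0,0,0],
  [0.002,0,-0.004,0,0.1,0,0],
  [0.002,0,-0.004,0,0.1,0,0],
  [0.002,0,-0.004,0,0.1,0,0],
  [0,0,0,0,0,0,0],
])

```text
clock: 3.3
position: [504.6, 102.5, 32.6]
ee_rot: [0.179, -0.683, 0.684, -0.184]
contact_force: [0.3, -0.6, 0.4]
gripper_width: 0.1
```

```bash
python3 arc.py 40 18 35 -152.5
```

```text
r 42.2 ang -129.3 push yaw 119.8 tool down [ 0.007  0.001 -1.   ]
t 3.3 pos [504.6 102.5  32.6] F [ 0.3 -0.6  0.4] w 0.1 j [ 0.52  0.44 -0.51  0.   -0.62 -0.  ]
shift tool mm [ 1.2 -2.4  1.3] rotvec [-0.002  0.04  -0.007]
```

Emit:
play_rows([
  [0.002,-0.002,-0.003,0,0.13,0,0],
  [0.002,0,-0.004,0,0.1,0,0],
  [0.002,0,-0.004,0,0.1,0,0],
  [0.002,0,-0.004,0,0.1,0,0],
  [0.002,0,-0.004,0,0.1,0,0],
  [0,0,0,0,0,0,0],
])

```text
clock: 3.9
position: [489.2, 117.2, 33.2]
ee_rot: [-0.008, -0.707, 0.707, 0.005]
contact_force: [-0.4, 0.5, 1.1]
gripper_width: 0.2
```

```bash
python3 arc.py 40 18 34 -182.5;  python3 - <<'E'
from h import *
a=get_image('top');b=get_image('side')
A=cv2.resize(a['color'][150:250,190:290],(400,400),interpolation=cv2.INTER_CUBIC);u,v=250,194
B=cv2.resize(b['color'][v-50:v+50,u-50:u+50],(400,400),interpolation=cv2.INTER_CUBIC)
cv2.imwrite('pics/c3.png',np.hstack([A,B])[...,::-1])
E
```

```text
r 45.7 ang -156.9 push yaw 89.0 tool down [ 0.004 -0.001 -1.   ]
t 3.9 pos [489.2 117.2  33.2] F [-0.4  0.5  1.1] w 0.2 j [ 0.56  0.42 -0.53  0.01 -0.61 -0.58]
shift tool mm [-1.3 -0.8 -1.7] rotvec [-0.001  0.026 -0.004]
```

View pics/c3.png

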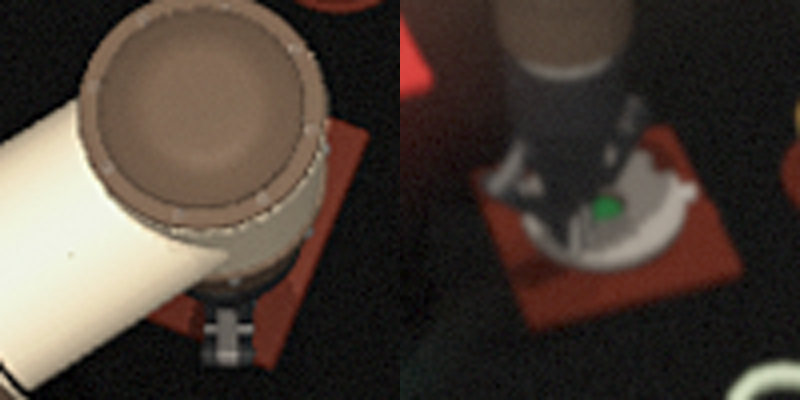

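The side crop shows the rose turning, with the notch now at (657,158) close to the pin at (690,190). I'll continue about 14° more, short of the target, then back off to measure.

Emit:
play_rows([
  [0.001,-0.001,-0.004,0,0.1,0,0],
  [0.001,0,-0.004,0,0.1,0,0],
  [0.001,0,-0.003,0,0.07,0,0],
  [0,0,0,0,0,0,0],
])

```text
clock: 4.4
position: [485.4, 126.2, 32.9]
ee_rot: [-0.101, -0.698, 0.702, 0.102]
contact_force: [1.0, 1.0, -0.3]
gripper_width: -0.1
```

```bash
python3 arc.py 40 18 34 -197;  python3 - <<'E'
from h import *
b=get_image('side');u,v=250,194
print('notch/pin deg prev', [np.degrees(np.arctan2(*(onplane(b,[p],z)[0]-[531.3,135.2,0])[1::-1])) for p,z in (((264.2,183.5),27),((273,191),18))])
B=cv2.resize(b['color'][v-40:v+40,u-40:u+40],(640,640)[:2],interpolation=cv2.INTER_CUBIC)[:600]
cv2.imwrite('pics/c4.png',B[...,::-1])
E
```

```text
r 46.7 ang -168.9 push yaw 73.5 tool down [-0.002 -0.005 -1.   ]
t 4.4 pos [485.4 126.2  32.9] F [ 1.   1.  -0.3] w -0.1 j [ 0.58  0.43 -0.53  0.01 -0.62 -0.87]
shift tool mm [-1.3 -1.1 -4. ] rotvec [-0.005  0.009  0.001]
notch/pin deg prev [np.float64(7.254974008983086), np.float64(-21.06517789197433)]
```

View pics/c4.png

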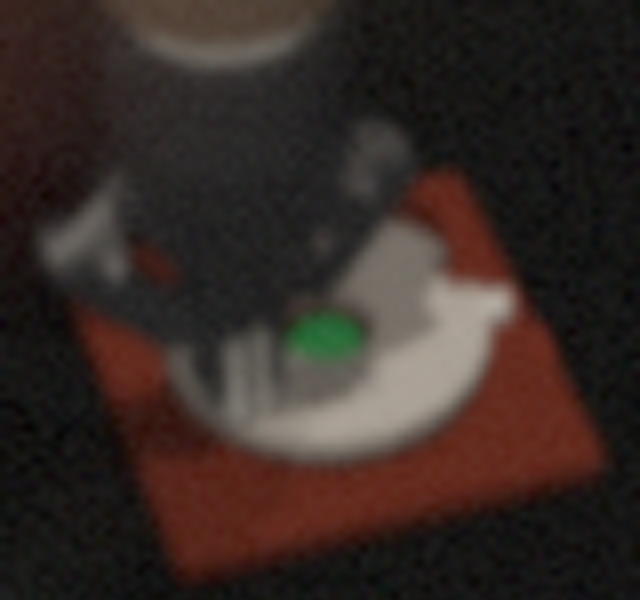

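The notch at about (440,265) is now close to the pin at (505,300), but the hand hides the detail. I'll back off, lift and swing clear to measure it from the top camera.

Emit:
play_rows([
  [0,0,0.01,0,0,0,0],
  [0,-0.03,0.004,0,0,0,0],
  [0,-0.04,0,0,0,0,0],
  [0,-0.045,0,0,0,0,0],
  [0.012,-0.02,-0.042,0,0,0,0],
  [0.012,0,-0.042,0,0,0,0],
  [0.012,0,-0.042,0,0,0,0],
  [0.012,0,-0.042,0,0,0,0],
  [0.012,0,-0.042,0,0,0,0],
  [0.012,0,-0.042,0,0,0,0],
])

```text
clock: 5.45
position: [480.1, 371.7, 172.2]
ee_rot: [-0.097, -0.699, 0.701, 0.101]
contact_force: [0.0, 0.0, 0.1]
gripper_width: 0.0
```

```bash
python3 - <<'E'
from h import *
print(read_state()['position'],read_state()['joints'])
im=get_image('top'); save(im,'top5.png')
A=cv2.resize(im['color'][150:250,190:290],(600,600),interpolation=cv2.INTER_CUBIC)
cv2.imwrite('pics/c5.png',A[...,::-1])
E
```

```text
[480.11500738 371.66868288 172.17795603] [ 0.9231394   0.40429676 -0.11541075 -0.00440308 -1.05749429 -1.20163515]
```

View pics/c5.png

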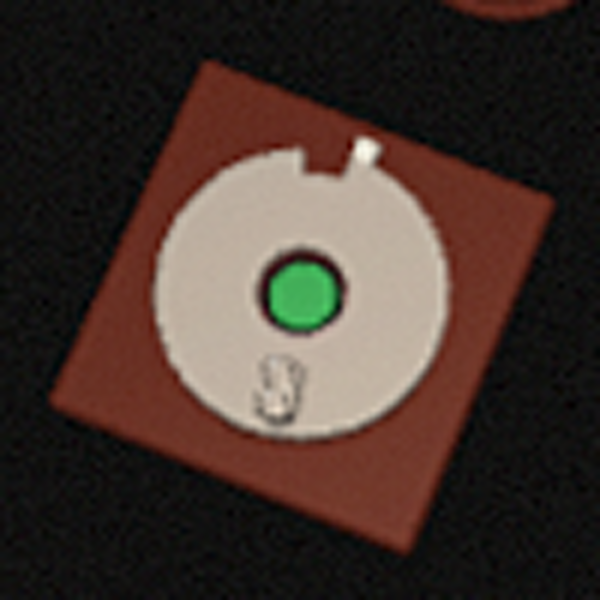

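The crop shows the notch bottom from (305,172) to (345,178), just anticlockwise of the pin at (367,150). I'll turn these into angles.

```bash
python3 - <<'E'
from h import *
im=get_image('top'); C=np.array([531.3,135.2])
# crop px (resize centre convention)
def f(n,p,z):
    q=onplane(im,[((p[0]+.5)/6-.5+190,(p[1]+.5)/6-.5+150)],z)[0][:2]-C; print(n,np.hypot(*q).round(1),np.degrees(np.arctan2(q[1],q[0])).round(1))
f('notch bottom L',(306,172),29);f('notch bottom R',(346,178),29);f('notch rim L',(302,149),29);f('notch bottom mid',(326,175),29)
f('pin outer L',(358,136),20);f('pin outer R',(383,146),20);f('pin outer mid',(370,141),20);f('lug top',(282,385),46);f('btn',(302,297),20.5)
for nm,d in(('pin66',66),('pin58',58)):
  for a in(-21.5,-23.5,-25.5):
    P=[*(C+d*np.array([np.cos(np.radians(a)),np.sin(np.radians(a))])),20]; print(nm,a,((proj(im,P)[0]-[190,150]+.5)*6-.5).round(1))
E
python3 arc.py 40 30 80 -190
```

```text
notch bottom L 46.7 -2.5
notch bottom R 47.3 -21.4
notch rim L 55.8 -0.5
notch bottom mid 46.4 -12.0
pin outer L 66.7 -19.0
pin outer R 66.7 -28.0
pin outer mid 66.5 -23.4
lug top 38.7 170.5
btn 0.2 131.0
pin66 -21.5 [364.4 140.1]
pin66 -23.5 [369.9 142.2]
pin66 -25.5 [375.4 144.5]
pin58 -21.5 [357.  158.8]
pin58 -23.5 [361.9 160.7]
pin58 -25.5 [366.7 162.7]
r 244.9 ang 102.0 push yaw 74.2 tool down [-0.006 -0.002 -1.   ]
t 5.55 pos [480.4 374.7 171.3] F [-0.4 -0.7 -0.1] w 0.1 j [ 0.93  0.41 -0.11 -0.   -1.06 -1.2 ]
shift tool mm [-78.1  91.8 250.1] rotvec [-0.003 -0.102  0.005]
```

Emit:
play_rows([
  [-0.013,0,0.042,0,0,0,0],
  [-0.013,0,0.042,0,0,0,0],
  [-0.013,0,0.042,0,0,0,0],
  [-0.013,0,0.042,0,0,0,0],
  [-0.013,0.03,0.041,0,0,0,0],
  [-0.013,0.03,0.041,0,0,0,0],
  [0,0.02,0,0,0,0,0],
  [0,0,0,0,0,0,0],
])

```text
clock: 6.35
position: [484.8, 103.9, 91.9]
ee_rot: [-0.09, -0.7, 0.702, 0.095]
contact_force: [-0.0, 0.9, 0.2]
gripper_width: 0.1
```

```bash
python3 arc.py 40 30 35 -191
```

```text
r 56.1 ang -146.1 push yaw 74.9 tool down [-0.008 -0.002 -1.   ]
t 6.35 pos [484.8 103.9  91.9] F [-0.   0.9  0.2] w 0.1 j [ 0.54  0.33 -0.48 -0.   -0.77 -0.8 ]
shift tool mm [ 0.5 56.9 -9.7] rotvec [-0.003 -0.071  0.007]
```

Descend, then approach to just short of contact.

Emit:
play_rows([
  [0,0.03,0,0,0,0,0],
  [0,0.02,0,0,0,0,0],
  [0,0.006,0,0,0,0,0],
  [0,0,-0.01,0,0,0,0],
  [0,0,-0.005,0,0,0,0],
  [0,0,0,0,0,0,0],
])

```text
clock: 6.95
position: [492.1, 120.3, 40.3]
ee_rot: [0.091, 0.702, -0.7, -0.09]
contact_force: [0.2, 0.8, 1.0]
gripper_width: 0.4
```

```bash
python3 arc.py 42 17.5 34 -203.5
```

```text
r 41.9 ang -159.1 push yaw 75.3 tool down [ 0.001  0.002 -1.   ]
t 6.95 pos [492.1 120.3  40.3] F [0.2 0.8 1. ] w 0.4 j [ 0.56  0.42 -0.51 -0.   -0.64 -0.81]
shift tool mm [ 10.1   6.3 -13.5] rotvec [ 0.003  0.153 -0.001]
```

Emit:
play_rows([
  [0.004,0.005,-0.003,0,0,0,0],
  [0.001,0.001,-0.004,0,0.07,0,0],
  [0.001,0,-0.003,0,0.08,0,0],
  [0,0,0,0,0,0,0],
])

```text
clock: 7.35
position: [488.2, 132.8, 35.8]
ee_rot: [0.145, 0.693, -0.691, -0.143]
contact_force: [0.0, 0.5, 0.0]
gripper_width: 0.3
```

```bash
python3 arc.py 42 17.5 34 -203.5
```

```text
r 43.1 ang -176.9 push yaw 66.5 tool down [ 0.002  0.003 -1.   ]
t 7.35 pos [488.2 132.8  35.8] F [0.  0.5 0. ] w 0.3 j [ 0.59  0.42 -0.52 -0.   -0.62 -0.99]
shift tool mm [ 3.4  1.8 -1.8] rotvec [ 0.004  0.    -0.001]
```

Emit:
play_rows([
  [0.002,0.001,-0.002,0,0,0,0],
  [0,0,0,0,0,0,0],
])

```text
clock: 7.55
position: [486.9, 135.7, 35.1]
ee_rot: [0.144, 0.694, -0.691, -0.142]
contact_force: [-0.4, 0.1, 0.1]
gripper_width: 0.1
```

```bash
python3 arc.py 42 17.5 34 -203.5
```

```text
r 44.4 ang 179.4 push yaw 66.7 tool down [ 0.003  0.003 -1.   ]
t 7.55 pos [486.9 135.7  35.1] F [-0.4  0.1  0.1] w 0.1 j [ 0.59  0.42 -0.52 -0.   -0.62 -1.  ]
shift tool mm [1.1 1.1 0.3] rotvec [ 0.004  0.003 -0.001]
```

Emit:
play_rows([
  [0,0,0.01,0,0,0,0],
  [0,-0.03,0.004,0,0,0,0],
  [0,-0.04,0,0,0,0,0],
  [0,-0.045,0,0,0,0,0],
  [0.016,-0.02,-0.04,0,0,0,0],
  [0.016,0,-0.04,0,0,0,0],
  [0.016,0,-0.04,0,0,0,0],
  [0.016,0,-0.04,0,0,0,0],
  [0.016,0,-0.04,0,0,0,0],
  [0.016,0,-0.04,0,0,0,0],
])

```text
clock: 8.55
position: [485.2, 379.1, 177.6]
ee_rot: [0.145, 0.695, -0.69, -0.145]
contact_force: [0.7, -0.8, 0.4]
gripper_width: 0.3
```

```bash
python3 - <<'E'
from h import *
im=get_image('top'); save(im,'top6.png')
A=cv2.resize(im['color'][150:250,190:290],(600,600),interpolation=cv2.INTER_CUBIC)
cv2.imwrite('pics/c6.png',A[...,::-1])
E
```

```text
(no output)
```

View pics/c6.png

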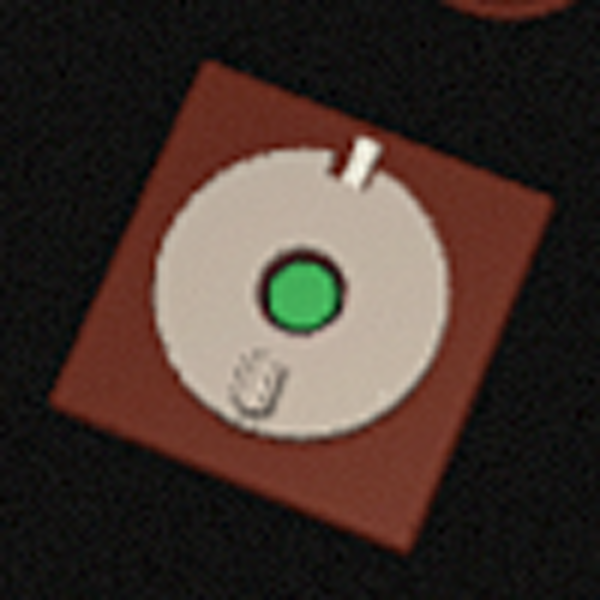

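The notch is now over the pin at about (357,170), with a slightly wider gap on its left. I'll check with an angular profile.

```bash
python3 - <<'E'
from h import *
im=get_image('top'); C=np.array([531.3,135.2]); c=im['color'].astype(np.float32)
ang=np.arange(-42,-3,1.5)
def prof(r,z):
    a=np.radians(ang); uv=proj(im,np.c_[C[0]+r*np.cos(a),C[1]+r*np.sin(a),a*0+z]).astype(np.float32)
    return cv2.remap(c,uv[:,0],uv[:,1],cv2.INTER_LINEAR)[0] if 0 else cv2.remap(c,uv[None,:,0],uv[None,:,1],cv2.INTER_LINEAR)[0]
P={r:prof(r,29) for r in(48,50,52)}; Q=prof(61,20)
for i,a in enumerate(ang): print(a,*[P[r][i][1].round().astype(int) for r in P],'pin',Q[i][1].round().astype(int))
E
python3 arc.py 40 30 80 -203.5
```

```text
-42.0 176 176 182 pin 45
-40.5 176 177 183 pin 43
-39.0 176 179 180 pin 41
-37.5 177 182 181 pin 41
-36.0 177 179 184 pin 39
-34.5 167 173 172 pin 41
-33.0 146 146 151 pin 41
-31.5 128 107 120 pin 34
-30.0 132 122 107 pin 34
-28.5 160 171 163 pin 83
-27.0 209 212 227 pin 150
-25.5 228 232 236 pin 211
-24.0 229 232 231 pin 234
-22.5 225 227 218 pin 235
-21.0 206 183 183 pin 221
-19.5 151 123 98 pin 162
-18.0 80 59 40 pin 48
-16.5 59 21 31 pin 33
-15.0 68 50 54 pin 38
-13.5 94 87 92 pin 41
-12.0 128 136 141 pin 40
-10.5 155 166 176 pin 40
-9.0 182 180 183 pin 40
-7.5 178 181 184 pin 44
-6.0 176 178 183 pin 45
-4.5 175 176 183 pin 44
r 251.2 ang 100.5 push yaw 66.6 tool down [ 0.001  0.008 -1.   ]
t 8.65 pos [485.5 382.1 176.8] F [ 0.5 -0.6 -0.9] w 0.3 j [ 0.93  0.41 -0.09 -0.   -1.06 -1.33]
shift tool mm [-100.4   94.6  239.1] rotvec [0.008 0.001 0.002]
```

The notch centre comes out at about -22.4 to -23.5° and the pin at about -23.2°, so they are centred within 1°. Now I'll press on the top face beside the hole, 36 mm from the axis on the +y side, clear of lug, pin and button.

```bash
python3 nav.py 545.6 168.2 60 66.6
```

```text
t 8.65 pos [485.5 382.1 176.8] F [ 0.5 -0.6 -0.9] w 0.3 j [ 0.93  0.41 -0.09 -0.   -1.06 -1.33]
shift tool mm [-140.5  115.1  173.3] rotvec [ 0.008 -0.     0.002]
```

Emit:
play_rows([
  [-0.028,0,0.035,0.008,0,0.002,0],
  [-0.028,0,0.035,0,0,0,0],
  [-0.028,0.01,0.035,0,0,0,0],
  [-0.028,0.03,0.034,0,0,0,0],
  [-0.028,0.03,0.034,0,0,0,0],
  [0,0.03,0,0,0,0,0],
  [0,0.01,0,0,0,0,0],
  [0,0,0,0,0,0,0],
])

```text
clock: 9.45
position: [543.0, 162.0, 67.3]
ee_rot: [0.142, 0.693, -0.692, -0.142]
contact_force: [-0.4, 1.2, -0.6]
gripper_width: 0.3
```

```bash
python3 nav.py 545.6 168.2 35 66.6
```

```text
t 9.45 pos [543.  162.   67.3] F [-0.4  1.2 -0.6] w 0.3 j [ 0.58  0.46 -0.34 -0.   -0.77 -0.98]
shift tool mm [-0.  32.3 -6.7] rotvec [0.001 0.003 0.001]
```

Emit:
play_rows([
  [0,0.01,-0.007,0,0,0,0],
  [0,0.015,0,0,0,0,0],
  [0,0.006,0,0,0,0,0],
  [0,0,0,0,0,0,0],
])

```text
clock: 9.85
position: [548.6, 173.2, 38.9]
ee_rot: [0.143, 0.696, -0.69, -0.138]
contact_force: [-0.2, 1.0, -0.7]
gripper_width: -0.1
```

```bash
python3 nav.py 545.6 168.2 28 66.6
```

```text
t 9.85 pos [548.6 173.2  38.9] F [-0.2  1.  -0.7] w -0.1 j [ 0.59  0.5  -0.35 -0.   -0.71 -0.99]
shift tool mm [ 0.9 10.9  5.9] rotvec [ 0.009  0.009 -0.005]
```

Emit:
play_rows([
  [0,0.004,0.005,0,0,0,0],
  [0,0.005,0,0,0,0,0],
  [0,0.003,0,0,0,0,0],
  [0,0.003,0,0,0,0,0],
])

```text
clock: 10.25
position: [548.2, 170.6, 26.1]
ee_rot: [0.143, 0.697, -0.689, -0.136]
contact_force: [-2.3, 0.0, 4.4]
gripper_width: -0.1
```

```bash
python3 nav.py 545.6 168.2 22 66.6
```

```text
t 10.25 pos [548.2 170.6  26.1] F [-2.3  0.   4.4] w -0.1 j [ 0.58  0.52 -0.37 -0.   -0.67 -0.98]
shift tool mm [1.5 4.1 3.2] rotvec [ 0.013  0.012 -0.008]
```

Emit:
play_rows([
  [0,0.003,0,0,0,0,0],
  [0,0.003,0,0,0,0,0],
  [0,0.003,0,0,0,0,0],
])

```text
clock: 10.55
position: [548.3, 170.5, 21.9]
ee_rot: [0.142, 0.697, -0.69, -0.135]
contact_force: [-11.3, -0.3, 30.5]
gripper_width: 0.4
```

```bash
python3 nav.py 545.6 168.2 22 66.6
```

```text
t 10.55 pos [548.3 170.5  21.9] F [-11.3  -0.3  30.5] w 0.4 j [ 0.58  0.53 -0.37  0.   -0.66 -0.98]
shift tool mm [ 1.6 -0.2  3.2] rotvec [ 0.011  0.014 -0.009]
```

The rose bottomed at z = 21.9 with 30 N, which matches home at 22. I'll lift off, swing clear and check.

Emit:
play_rows([
  [0,-0.01,0,0,0,0,0],
  [0,-0.03,0,0,0,0,0],
  [0,-0.04,0,0,0,0,0],
  [0,-0.045,0,0,0,0,0],
  [0.02,-0.02,-0.038,0,0,0,0],
  [0.02,0,-0.038,0,0,0,0],
  [0.02,0,-0.038,0,0,0,0],
  [0.02,0,-0.038,0,0,0,0],
  [0.02,0,-0.038,0,0,0,0],
  [0,0,0,0,0,0,0],
])

```text
clock: 11.55
position: [529.6, 391.0, 174.2]
ee_rot: [0.146, 0.699, -0.687, -0.135]
contact_force: [0.5, -0.3, 0.5]
gripper_width: 0.0
```

```bash
python3 - <<'E'
from h import *
print(read_state()['position'],read_state()['contact_force'])
a=get_image('top');b=get_image('side')
A=cv2.resize(a['color'][150:250,190:290],(400,400),interpolation=cv2.INTER_CUBIC)
B=cv2.resize(b['color'][154:234,210:290],(400,400),interpolation=cv2.INTER_CUBIC)
cv2.imwrite('pics/c7.png',np.vstack([np.hstack([A,B])])[...,::-1])
o=cv2.cvtColor(cv2.imread('pics/top0.png'),cv2.COLOR_BGR2RGB)
D=(cv2.absdiff(o,a['color']).max(2)>60).astype(np.uint8)
n,_,s,c=cv2.connectedComponentsWithStats(D)
print([(s[i,4],c[i].round()) for i in range(1,n) if s[i,4]>8])
E
```

```text
[529.55824859 391.02581802 174.20388583] [ 0.47229329 -0.31345402  0.48966878]
[(np.int32(3728), array([ 23., 137.])), (np.int32(11), array([ 95., 144.])), (np.int32(23), array([243., 176.])), (np.int32(11), array([251., 179.])), (np.int32(1883), array([103., 227.])), (np.int32(23), array([223., 184.])), (np.int32(67), array([ 63., 201.])), (np.int32(11), array([ 73., 200.])), (np.int32(9), array([241., 205.])), (np.int32(13), array([253., 212.])), (np.int32(14), array([234., 217.])), (np.int32(1027), array([190., 302.])), (np.int32(397), array([185., 343.])), (np.int32(163), array([  5., 361.])), (np.int32(108), array([  7., 380.]))]
```

View pics/c7.png

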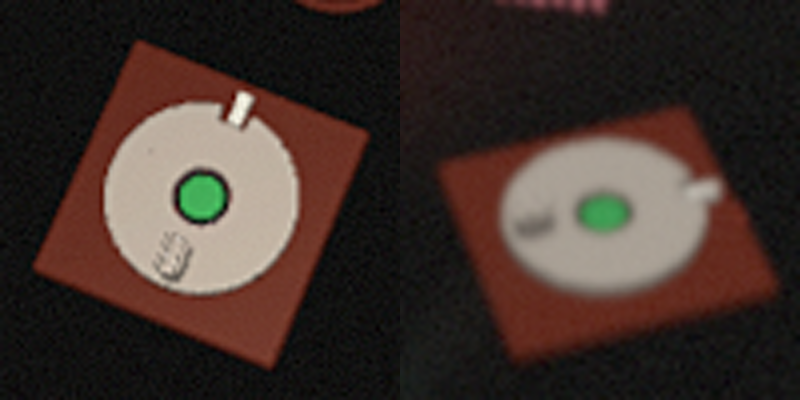

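The rose sits flat on the panel with the pin centred in the notch, at (240,108) in the left crop. The button is up, and the top view shows no change at the bowl, coaster, bangle or claw. Handing in.

```bash
python3 -c "
from h import *
print(job_done())"
```

```text
the job is handed in; nothing more can be done
None
```

The rose is turned so its notch sits over the key pin, and it is pressed fully home. I handed the job in at about 11.6 s of the 48 s allowed.

- **Turning:** I pushed the rose about 71° clockwise with the shut fingertips against one side of the lug. That took two pushes, with a look from the top camera after each. The angular check before pressing put the notch centre at about -22.4 to -23.5° and the pin at about -23.2°, so they were within 1° of each other.
- **Pressing:** I pressed on the top face about 39 mm from the axis, clear of the lug, pin and button. The fingertips stopped at z = 21.9 mm under about 30 N of downward force, which matches the home height of 22 mm.
- **Last checks:** After I swung the hand clear, the images showed the rose flat on the panel with the pin centred in the notch and the green button in its place. Comparing the top views from before and after showed no change at the bowl, coaster, bangle or claw. The contact force read about 0 N.

No check failed. Early readings of the pin's direction disagreed by 2 to 3° (about -22° to -25°), and I used -23.5°. Button travel was not measured; I judged it only from the pictures.

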